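# Shut the storage jar and snap its clip

### The job

One of the two clip-top storage jars has been left open. Push its lid down shut with a fingertip, then press its clip lever down past centre until it snaps home under the rim and squeezes the seal. It is all done by pushing: do not lift or shove the jar, and leave the sealed jar and everything else as it is.

Things in the scene. Friction and masses are not known exactly. Their poses are not given: they have to be found in the camera images.
- jar_a: the open storage jar: grey stoneware, round, body 129 mm across, rim lip 139 mm across with its top 108 mm up; loose on the worktop, about 1.7 kg, sachets inside. Origin at the centre of its underside, z up; the clip is at its front, its own -x side (roughly towards the robot), the lid's hinge at its back (+x)
- jar_a_lid (a joint): angle of the open jar's lid in rad: 0 = shut, resting on its rubber seal; about -0.013 = seal squeezed by the snapped clip; grows as the lid opens (at most 1.45). The hinge line runs level across the back of the jar. Friction holds the lid up above about 0.65 rad; below that it sinks shut by itself
- jar_a_clip (a joint): clip lever against the lid, rad: 0 = 30 deg above the lid's plane; starts open (0.3 to 0.6), standing out in front; 1.745 = snapped shut, hanging 70 deg below the lid. Stays where put up to 0.85, where its nose meets the rim lip; then resists (5 to 12 N pushed down half-way along); dead centre 1.4, just past it snaps home by itself. Past 0.85 with the lid up, the nose stops the lid
- jar_a_hinge (a point): middle of the open jar's lid hinge line, at the back of the jar, 66 mm behind its axis and 109 mm up. The lid is a round slab 118 mm across; along its plane from here its centre is 66 mm away and its front edge 125 mm; when shut its underside is 2 mm and its outer (top) face 12.5 mm above this point
- jar_a_lidtop (a point): centre of the outer (top) face of the open jar's lid; moves with the lid
- jar_a_pin (a point): pin about which the clip lever turns, at the front of the open jar's lid (128 mm from the hinge; with the lid shut 62 mm in front of the jar's axis and 115 mm up); moves with the lid
- jar_a_tab (a point): middle of the outer end of the open jar's clip lever, 6 mm short of its very end. The lever is a flat steel tongue 26 mm wide, 3.5 mm thick and 56 mm long with a rolled end; it begins 13 mm from the pin and this point is 61 mm from the pin
- jar_b: the other storage jar, alike in every way but already shut and clipped; origin at the centre of its underside. To be left alone
- jar_b_clip (a joint): clip lever of the sealed jar, 1.745 = snapped shut; must stay so
- mug: white mug, 96 mm high, on the chopping board at the right; origin at the centre of its underside. Loose, to be left alone
- spoon: teaspoon 130 mm long lying on the chopping board at the right; origin under its centre. Loose, to be left alone
- spoon2: teaspoon 130 mm long lying on the worktop between the jars, near the front; origin under its centre. Loose, to be left alone
- honey: glass jar with a screw lid, 65 mm across and 114 mm high, standing farther back between the jars; origin at the centre of its underside. Loose, to be left alone

How it is judged:
On the way, in this order (a step that is already met when the one before it is completed fails the run):
1. the open jar's lid is down on its seal, its clip not yet over (value of joint jar_a_lid below 0.03 rad and value of joint jar_a_clip below 1.3 rad), for 0.1 s.
2. its clip lever has gone past centre and snapped home (value of joint jar_a_clip above 1.69 rad and value of joint jar_a_lid below -0.005 rad), for 0.2 s.
At the end, for the whole second after the job is handed in: The open jar's clip is snapped (over 1.69 rad) and its seal squeezed (lid below -0.005 rad); it stands at rest, upright, within 40 mm of its place. The other jar is still clipped and, like mug, teaspoons and honey jar, within 20 mm of its place (all of step 2 and distance of jar_a from where it was at the start of the episode below 0.04 m and angle between each of jar_a, jar_b's own z axis and vertical below 0.05 rad and height (world z) of jar_a below 0.005 m and linear speed of jar_a below 0.02 m/s and value of joint jar_b_clip above 1.69 rad and distance of each of jar_b, mug, spoon, spoon2, honey from where it was at the start of the episode below 0.02 m); the robot touches nothing.
It fails at once if the open jar is lifted, tipped or shoved more than 40 mm (height (world z) of jar_a above 0.015 m or angle between jar_a's own z axis and vertical above 0.15 rad or distance of jar_a from where it was at the start of the episode above 0.04 m).
It fails at once if the sealed jar is unclipped, moved, tipped or lifted (value of joint jar_b_clip below 1.5 rad or distance of jar_b from where it was at the start of the episode above 0.02 m or angle between jar_b's own z axis and vertical above 0.15 rad).
It fails at once if the mug, a teaspoon or the honey jar is moved or lifted (distance of any of mug, spoon, spoon2, honey from where it was at the start of the episode above 0.02 m).
It also fails if it takes over 51 s, if anything falls off the work surface, if the arm or the gripper's body presses on something with over 40 N, if the wrist force passes 120 N, or if a joint passes its speed limit or range.

### The arm

A 6-joint arm with a two-finger parallel gripper is mounted at the origin on a cart in front of the work surface, level with it; the furniture and walls round the work are solid. World frame = base frame: x ahead of the robot, y to its left, z up, the work surface at z = 0. Lengths are in m, angles in rad, forces in N, time in s.
With the tool pointing down it reaches from about 0.4 to 0.825 m from the base axis. Payload 7 kg.
Tool frame: the origin (TCP) lies between the finger pads; the fingertips stand 8 mm ahead of it and the grasp point (between the pads) lies 11 mm behind it (arm.finger_overhang is the distance from the TCP to the fingertips, in m); z points along the fingers, y is the line along which they close (so a half turn about z gives the same grasp; the last joint's range is limited). The gripper opens to 88 mm and grips with 3 to 60 N. Pads are 19 mm wide; open, the fingers measure 130 mm over their backs; the gripper's body (78 mm by 193 mm) begins 47 mm behind the grasp point.
Start: joints at [-0.915, 0.359, 0.012, 0, -1.224, -0.288], TCP at [0.243, -0.63, 0.235] pointing down, gripper open.
Joint ranges: [-3.07, 3.07], [-1.43, 2.12], [-1.02, 1.25], [-3.03, 1.67], [-3.05, -0], [-3.03, 3.03]. Speed limits (rad/s): [2.39, 2.39, 3.01, 3.14, 3.14, 3.14].

### API

Orientations are given as [roll, pitch, yaw] about the fixed x, y, z axes, in that order (R = Rz(yaw) Ry(pitch) Rx(roll)).
In Python, from station import arm gives the robot as it stands.
- The arm moves only by the tool move_arm, never from a script. Its argument "rows" is text: rows parted by semicolons, each of 7 numbers parted by spaces: the turn, a rotation vector about the tool's x, y, z in degrees, then the shift along the tool's x, y, z in m, then the finger opening in m, from 0 to 0.0876. A call has 1 to 8 rows; each row shifts and turns the commanded pose from where the row before left it, along the tool's axes as they then stand; what a row does not reach is not made up. A row lasts 1/8 s, in which the tool goes at most 62.5 mm and 10.7 degrees, less where a joint would pass 70% of its speed; a pose out of reach is approached as far as the arm can. A call is refused whole if a number of a shift passes 0.0625 or a number of a turn 10.7, either way. A call with a gripper value outside its range is refused whole. The fingers move at their own pace and stop on an object; "squeeze" is the grip in N (left out, the last holds). Time passes only in rows, so rows that do not move let the fingers close. It gives the time, the measured TCP pose, the force, the opening and the grip force at its end, in the units of the state.
- arm.get_state(): the state, without advancing time (a new reading comes with each control period).
- arm.grab_frame(name): name is "side" or "top" or "wrist"; returns (picture, depth): 400x640x3 uint8, blue, green, red; 400x640 float32, m along the optical axis (not along the pixel's ray), 0 where there is no reading.
- arm.camera_model(name): a dict with "mtx" (3x3 intrinsics, pixels), "k1" (the pictures are not rectified: a ray, as slopes to the right and down, at radius r is drawn at 1 + k1 r^2 times it, then the intrinsics apply), "camera_from_world" (4x4, takes a point from world to camera coordinates); the wrist camera has in their place "mount" (4x4, takes a point from camera to tool coordinates, whose origin is the TCP and whose axes are the flange's). Camera axes: x right, y down, z forward; pixel columns grow to the right and rows downward; lengths in m; the calibration is good to about 2 mm. A picture is of the moment at which its call begins: read the wrist's pose just before it. camera_model takes no time and is no camera call.
- arm.job_done(): hands the job in; it is judged then, once.
The state is a dict: "t": time; "q": joint angles; "qd": joint speeds; "joint_efforts": joint torques, N m; "eef_pos": TCP position; "ee_rot": TCP orientation; "force": force on the tool from outside, world axes, zero at the start; "moment": the same for the moment, N m; "width": finger opening in m; "gripper_force": force on a finger pad.
Only numpy, scipy, OpenCV 4.12 (cv2) and the standard library are available. Lean on these libraries where they do the work, as an engineer would, in place of code of your own. Each camera call takes 0.05 s, during which the arm holds its last target. There are 200 camera calls.

## Working session

There is one attempt and no reset: what is moved stays moved. The work goes in short steps, Python scripts to look and compute and a tool call to move; the robot and the scene stay as the last step left them, time stands still between calls to the robot, and variables do not carry over. Pictures are saved under pics/ and viewed, at most 10 in all, crops included, and the job is handed in when it is done.

Besides the shell and the picture viewer there is one more tool, called after "Emit:" as name(argument=value, ...) on one line, values as JSON. move_arm: Moves the arm, as the interface text tells. Its arguments: {"type":"object","properties":{"rows":{"type":"string"},"squeeze":{"type":"number"}},"required":["rows"]}

```bash
mkdir -p pics
cat > h.py <<'E'
import numpy as np,cv2
from station import arm
from scipy.spatial.transform import Rotation as R
def grab(n):
    s=arm.get_state(); im,d=arm.grab_frame(n); m=arm.camera_model(n)
    if n=='wrist':
        T=np.eye(4);T[:3,:3]=R.from_euler('xyz',s['ee_rot']).as_matrix();T[:3,3]=s['eef_pos'];W=T@np.array(m['mount'])
    else: W=np.linalg.inv(m['camera_from_world'])
    return im,d,np.array(m['mtx']),m['k1'],W
def cloud(d,K,k1,W):
    v,u=np.mgrid[:d.shape[0],:d.shape[1]]
    p=cv2.undistortPoints(np.stack([u,v],-1).reshape(-1,1,2).astype(float),K,np.array([k1,0,0,0.])).reshape(d.shape+(2,))
    P=np.dstack([p*d[...,None],d])
    return P@W[:3,:3].T+W[:3,3]
E
python3 - <<'E'
from h import *
for n in('top','side'):
    im,d,K,k1,W=grab(n);cv2.imwrite(f'pics/{n}0.png',im);np.savez(f'{n}0.npz',im=im,P=cloud(d,K,k1,W),d=d)
    print(n,W.round(3))
print(arm.get_state())
E
```

```text
top [[-0.015 -0.99   0.141  0.394]
 [-1.     0.014 -0.006 -0.056]
 [ 0.004 -0.141 -0.99   1.169]
 [ 0.     0.     0.     1.   ]]
side [[-0.997 -0.055  0.053  0.485]
 [-0.076  0.641 -0.764  0.878]
 [ 0.008 -0.766 -0.643  0.891]
 [ 0.     0.     0.     1.   ]]
{'t': 0.1, 'q': array([-9.14867300e-01,  3.59331479e-01,  1.11549041e-02, -2.66459248e-04,
       -1.22410761e+00, -2.88122122e-01]), 'qd': array([ 0.00156654, -0.00135145,  0.0021615 ,  0.0001926 , -0.00128473,
        0.00014356]), 'joint_efforts': array([ 4.19589669e-04, -5.84165275e+01,  2.93752688e+01,  7.01544285e+00,
        1.01574662e-02, -5.31738715e-05]), 'eef_pos': array([ 0.24253538, -0.62947168,  0.23371539]), 'ee_rot': array([ 3.14009494e+00, -1.82635116e-04, -2.77387634e+00]), 'force': array([-0.63881761,  0.74906398,  0.0186784 ]), 'moment': array([-0.00319104, -0.05696289,  0.01906644]), 'gripper_force': 0.0, 'width': 0.08693710135253231}
```

View pics/top0.png

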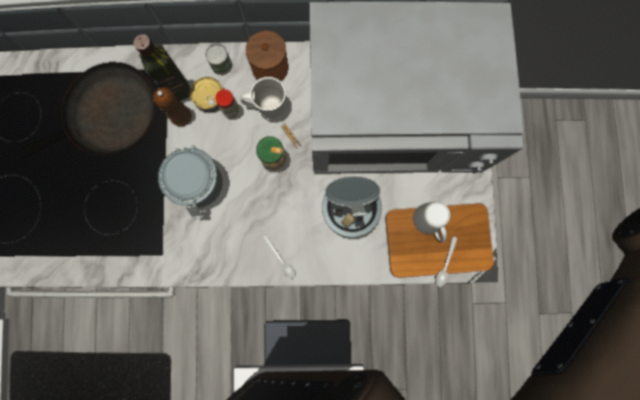

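View pics/side0.png

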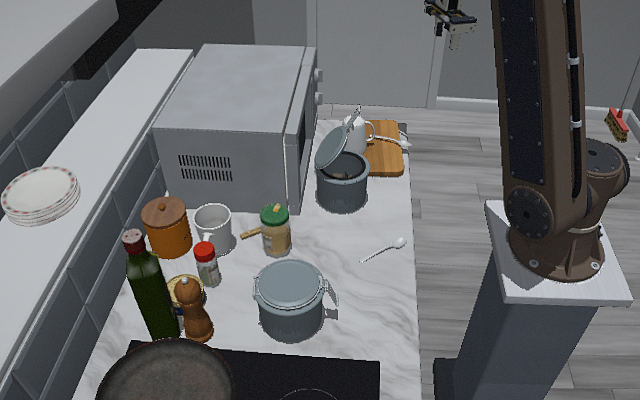

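The top view shows the open jar at about (352,210), with its lid raised at (352,190) in front of the microwave (bottom edge around row 170). The sealed jar is at (189,178), spoon2 at (280,257), and the board with the mug and spoon on the right. In the side view the lid is at (335,145) and the clip stands up at (357,118). I'll measure next.

Run:
```python
from h import *
a=np.load('top0.npz');P=a['P'];im=a['im']
def box(P,x,y,z):
    return (P[...,0]>x[0])&(P[...,0]<x[1])&(P[...,1]>y[0])&(P[...,1]<y[1])&(P[...,2]>z[0])&(P[...,2]<z[1])
print('px',[P[r,c].round(3) for r,c in((235,352),(228,330),(190,352),(180,352),(200,352),(165,352),(215,435),(150,352))])
for n in('top','side'):
    P=np.load(n+'0.npz')['P']
    C=P[230,352] if n=='top' else None
    m=box(P,(.3,.62),(-.28,0.0),(.098,.114)); q=P[m]
    # circle fit on front rim
    print(n,len(q),q.min(0).round(3) if len(q) else '',q.max(0).round(3) if len(q) else '')
    m=box(P,(.3,.7),(-.22,-0.03),(.12,.3)); q=P[m]
    print('above',len(q))
    for z in np.arange(.12,.3,.01):
        s=q[(q[:,2]>=z)&(q[:,2]<z+.01)]
        if len(s): print(z.round(2),len(s),s.min(0).round(3),s.max(0).round(3))
im=np.load('side0.npz')['im'];cv2.imwrite('pics/c.png',np.hstack([cv2.resize(im[90:220,290:420],(400,400),interpolation=2),cv2.resize(np.load('top0.npz')['im'][160:250,310:400],(400,400),interpolation=2)]))
```

```text
px [array([ 0.463, -0.131,  0.111]), array([ 0.489, -0.084, -0.002]), array([ 0.557, -0.129,  0.169]), array([ 0.586, -0.132,  0.136]), array([ 0.53 , -0.126,  0.203]), array([ 0.627, -0.136,  0.104]), array([ 0.505, -0.323,  0.115]), array([ 0.625, -0.125,  0.255])]
top 804 [ 0.458 -0.201  0.101] [ 0.554 -0.064  0.114]
above 5733
0.12 87 [ 0.59 -0.22  0.12] [ 0.627 -0.047  0.13 ]
0.13 164 [ 0.581 -0.218  0.13 ] [ 0.635 -0.042  0.14 ]
0.14 205 [ 0.567 -0.219  0.14 ] [ 0.627 -0.045  0.15 ]
0.15 225 [ 0.558 -0.22   0.15 ] [ 0.627 -0.045  0.16 ]
0.16 261 [ 0.547 -0.219  0.16 ] [ 0.631 -0.043  0.17 ]
0.17 252 [ 0.539 -0.219  0.17 ] [ 0.627 -0.045  0.18 ]
0.18 259 [ 0.535 -0.22   0.18 ] [ 0.629 -0.043  0.19 ]
0.19 274 [ 0.525 -0.218  0.19 ] [ 0.627 -0.045  0.2  ]
0.2 265 [ 0.517 -0.219  0.2  ] [ 0.669 -0.043  0.21 ]
0.21 123 [ 0.514 -0.22   0.21 ] [ 0.627 -0.044  0.22 ]
0.22 73 [ 0.505 -0.216  0.22 ] [ 0.649 -0.042  0.23 ]
0.23 156 [ 0.511 -0.218  0.23 ] [ 0.659 -0.044  0.24 ]
0.24 235 [ 0.505 -0.219  0.24 ] [ 0.659 -0.044  0.25 ]
0.25 2359 [ 0.498 -0.22   0.25 ] [ 0.7   -0.042  0.26 ]
0.
[... 351 characters left out ...]
545 -0.207  0.15 ] [ 0.699 -0.038  0.16 ]
0.16 260 [ 0.536 -0.211  0.16 ] [ 0.7   -0.037  0.17 ]
0.17 258 [ 0.527 -0.215  0.17 ] [ 0.7   -0.036  0.18 ]
0.18 272 [ 0.521 -0.219  0.18 ] [ 0.698 -0.036  0.19 ]
0.19 244 [ 0.519 -0.218  0.19 ] [ 0.7   -0.036  0.2  ]
0.2 263 [ 0.518 -0.217  0.2  ] [ 0.7   -0.036  0.21 ]
0.21 161 [ 0.504 -0.2    0.21 ] [ 0.699 -0.036  0.22 ]
0.22 171 [ 0.504 -0.216  0.22 ] [ 0.7   -0.036  0.23 ]
0.23 199 [ 0.509 -0.216  0.23 ] [ 0.7   -0.036  0.24 ]
0.24 215 [ 0.503 -0.218  0.24 ] [ 0.699 -0.037  0.25 ]
0.25 1183 [ 0.499 -0.22   0.25 ] [ 0.7   -0.035  0.26 ]
0.26 266 [ 0.492 -0.22   0.26 ] [ 0.699 -0.041  0.268]
0.27 22 [ 0.49  -0.147  0.272] [ 0.496 -0.117  0.279]
```

View pics/c.png

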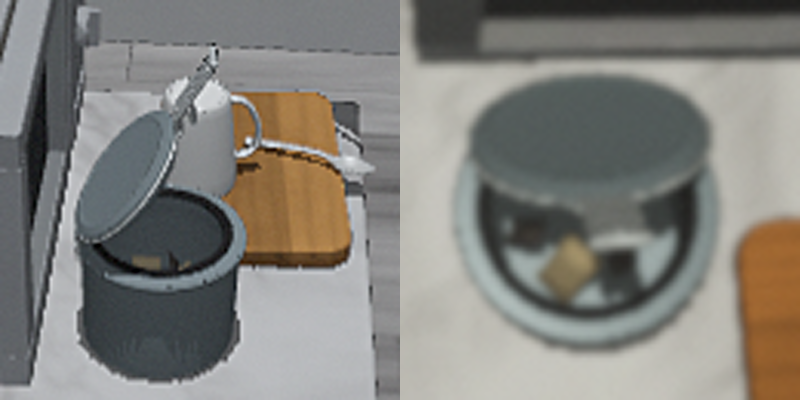

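Run:
```python
from h import *
from scipy.optimize import least_squares
for n in('top','side'):
    P=np.load(n+'0.npz')['P']
    b=lambda x,y,z:P[(P[...,0]>x[0])&(P[...,0]<x[1])&(P[...,1]>y[0])&(P[...,1]<y[1])&(P[...,2]>z[0])&(P[...,2]<z[1])]
    q=b((.4,.525),(-.215,-.05),(.104,.112)); 
    f=lambda c,q=q:np.hypot(q[:,0]-c[0],q[:,1]-c[1])
    c=np.array([.53,-.1325])
    for _ in range(5):  # keep outer boundary
        ang=np.arctan2(q[:,1]-c[1],q[:,0]-c[0]);k=np.round(ang*12).astype(int)
        s=np.array([q[k==i][np.argmax(np.hypot(*(q[k==i]-[*c,0])[:,:2].T))] for i in np.unique(k)])
        c=least_squares(lambda c:np.hypot(s[:,0]-c[0],s[:,1]-c[1])-.0695,c,loss='soft_l1',f_scale=.002).x
    print(n,'jar',c.round(4),'rim z',np.median(q[:,2]).round(4))
    # lid plane, RANSAC-like trimmed fit
    q=b((.50,.60),(-.2,-.065),(.13,.222))
    q=q[(q[:,0]<.612-0*q[:,2])]
    m0=np.abs(q[:,2]-(.15+( .572-q[:,0])*1.2))<.03;w=q[m0]
    for _ in range(8):
        cc=w.mean(0);nn=np.linalg.svd(w-cc)[2][2];nn*=np.sign(nn[2]);w=q[np.abs((q-cc)@nn)<.004]
    th=np.arctan2(np.hypot(*nn[:2]),nn[2]);print('lid',len(w),nn.round(3),cc.round(3),'theta',th.round(3),'yaw',np.arctan2(nn[1],nn[0]).round(3))
    q=b((.47,.505),(-.18,-.09),(.22,.29));print('clip',len(q)); 
    for z in np.arange(.22,.29,.01):
        s=q[(q[:,2]>=z)&(q[:,2]<z+.01)]
        if len(s):print(s.mean(0).round(4),s[:,1].min().round(3),s[:,1].max().round(3))
```

```text
top jar [ 0.528  -0.1323] rim z 0.1089
lid 1220 [0.758 0.062 0.649] [ 0.555 -0.13   0.174] theta 0.864 yaw 0.082
clip 94
[ 0.5048 -0.1224  0.222 ] -0.122 -0.122
[ 0.5021 -0.1335  0.2556] -0.148 -0.122
[ 0.4981 -0.1352  0.2638] -0.145 -0.123
[ 0.492  -0.1351  0.2757] -0.15 -0.122
side jar [ 0.5306 -0.1282] rim z 0.1084
lid 796 [0.756 0.077 0.65 ] [ 0.556 -0.119  0.172] theta 0.863 yaw 0.101
clip 65
[ 0.5046 -0.128   0.2229] -0.134 -0.12
[ 0.5029 -0.1214  0.2479] -0.121 -0.121
[ 0.5018 -0.1283  0.2568] -0.143 -0.116
[ 0.4971 -0.1287  0.2649] -0.145 -0.118
[ 0.493  -0.13    0.2749] -0.147 -0.117
```

Emit:
move_arm(rows="0 0 8 0 0 -0.06 0; 0 0 8 0 0 -0.06 0; 0 0 0 -0.025 0.033 0 0; 0 0 0 -0.025 0.033 0 0; 0 0 0 -0.025 0.033 0 0; 0 0 0 -0.025 0.033 0 0; 0 0 0 -0.025 0.033 0 0; 0 0 0 -0.025 0.033 0 0", squeeze=20)

```text
t: 1.1
eef_pos: [0.375, -0.418, 0.3542]
ee_rot: [3.141, -0.0, -3.053]
force: [1.2, 0.5, -0.3]
width: 0.0129
gripper_force: 0.0
```

Emit:
move_arm(rows="0 0 0 -0.025 0.033 0 0; 0 0 0 -0.025 0.033 0 0; 0 0 0 -0.025 0.033 0 0; 0 0 0 -0.025 0.033 0 0; 0 0 0 -0.025 0.033 0 0; 0 0 0 -0.025 0.033 0 0; 0 0 0 0 0 0 0; 0 0 0 0 0 0 0")

```text
t: 2.1
eef_pos: [0.5063, -0.2088, 0.3543]
ee_rot: [3.142, -0.001, -3.052]
force: [0.4, -0.4, 1.6]
width: 0.0003
gripper_force: 0.0
```

Emit:
move_arm(rows="0 0 0 -0.02 0.025 0 0; 0 0 0 -0.02 0.025 0 0; 0 0 0 -0.021 0.026 0 0; 0 0 0 0 0 0.04 0; 0 0 0 0 0 0.04 0; 0 0 0 0 0 0.02 0; 0 0 0 0 0 0 0; 0 0 0 0 0 0 0")

```text
t: 3.1
eef_pos: [0.5609, -0.1285, 0.2558]
ee_rot: [-3.141, 0.001, -3.054]
force: [-0.2, 0.2, 0.5]
width: 0.0002
gripper_force: 0.0
```

Run:
```python
from h import *
im,d,K,k1,W=grab('side');t=grab('top')[0]
cv2.imwrite('pics/d.png',np.hstack([cv2.resize(im[60:220,260:420],(400,400),interpolation=2),cv2.resize(t[140:250,300:410],(400,400),interpolation=2)]))
```

```text
(no output)
```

View pics/d.png

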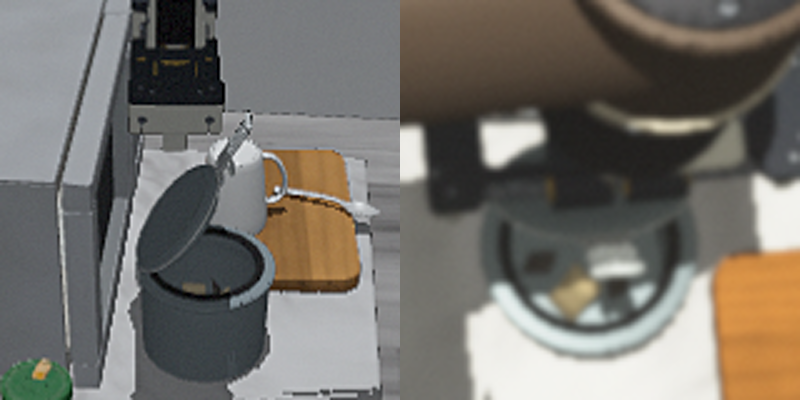

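The side view (left) shows the fingertips at (178,148), between the lid and the microwave. The body's lower edge at (222,130) is clear of the clip end at (245,118). I'll descend and push along the lid's arc.

Emit:
move_arm(rows="0 0 0 0 0 0.02 0; 0 0 0 0 0 0.02 0; 0 0 0 0 0 0.015 0; 0 0 0 0 0 0.01 0; 0 0 0 0 0 0.003 0; 0 0 0 0 0 0 0")

```text
t: 3.95
eef_pos: [0.5608, -0.1278, 0.1869]
ee_rot: [-3.141, 0.0, -3.053]
force: [0.5, -0.1, 0.4]
width: 0.0004
gripper_force: 0.0
```

Emit:
move_arm(rows="0 0 0 0.003 0 0.002 0; 0 0 0 0.004 0 0.003 0; 0 0 0 0.004 0 0.003 0; 0 0 0 0 0 0 0")

```text
t: 4.45
eef_pos: [0.5488, -0.1288, 0.1783]
ee_rot: [3.141, -0.001, -3.053]
force: [-0.7, -0.3, -0.6]
width: 0.0001
gripper_force: 0.0
```

Emit:
move_arm(rows="0 0 0 0.003 0 0.003 0; 0 0 0 0.003 0 0.003 0; 0 0 0 0.003 0 0.004 0; 0 0 0 0.003 0 0.005 0; 0 0 0 0.002 0 0.005 0; 0 0 0 0 0 0 0")

```text
t: 5.2
eef_pos: [0.5351, -0.13, 0.158]
ee_rot: [3.141, -0.001, -3.053]
force: [0.4, -0.8, 0.9]
width: 0.0001
gripper_force: 0.0
```

Run:
```python
from h import *
im,d,K,k1,W=grab('side')
cv2.imwrite('pics/e.png',cv2.resize(im[60:220,260:420],(500,500),interpolation=2))
```

```text
(no output)
```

View pics/e.png

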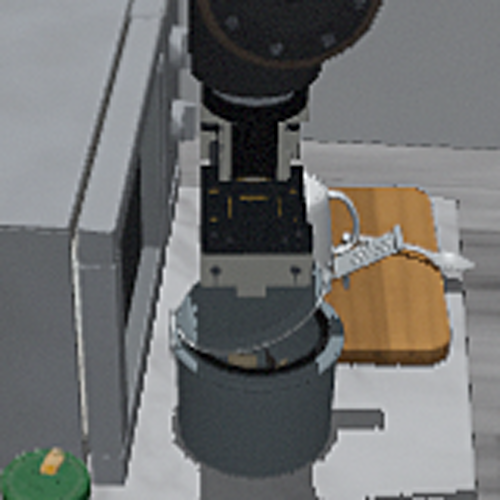

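The lid has come down (front edge around (330,290)) with the clip sticking out at (370,250). I'll keep following it down.

Emit:
move_arm(rows="0 0 0 0.002 0 0.005 0; 0 0 0 0.002 0 0.006 0; 0 0 0 0.002 0 0.005 0; 0 0 0 0.001 0 0.005 0; 0 0 0 0 0 0.004 0; 0 0 0 0 0 0.002 0; 0 0 0 0 0 0 0; 0 0 0 0 0 0 0")

```text
t: 6.25
eef_pos: [0.5288, -0.1306, 0.1317]
ee_rot: [-3.142, 0.0, -3.053]
force: [0.6, 0.5, 0.6]
width: 0.0003
gripper_force: 0.0
```

Emit:
move_arm(rows="0 0 0 0 0 0.002 0; 0 0 0 0 0 0.002 0; 0 0 0 0 0 0 0; 0 0 0 0 0 0 0")

```text
t: 6.75
eef_pos: [0.5289, -0.1306, 0.1295]
ee_rot: [-3.141, 0.001, -3.052]
force: [-5.6, 3.2, 16.7]
width: 0.0007
gripper_force: 8.1
```

The 16.7 N reading means the lid is on its seal. I'll back off and look at the lever.

Emit:
move_arm(rows="0 0 0 0 0 -0.03 0; 0 0 0 0 0 -0.05 0; 0 0 0 0.03 0 -0.03 0; 0 0 0 0.04 0 0 0; 0 0 0 0.03 0 0 0; 0 0 0 0 0 0 0; 0 0 0 0 0 0 0")

```text
t: 7.62
eef_pos: [0.4296, -0.1394, 0.2379]
ee_rot: [-3.141, 0.001, -3.053]
force: [-0.8, 0.3, 0.5]
width: 0.0003
gripper_force: 0.0
```

Run:
```python
from h import *
im,d,K,k1,W=grab('side');P=cloud(d,K,k1,W)
cv2.imwrite('pics/f.png',cv2.resize(im[60:220,260:420],(500,500),interpolation=2))
m=(P[...,0]>.38)&(P[...,0]<.475)&(P[...,1]>-.18)&(P[...,1]<-.09)&(P[...,2]>.05)&(P[...,2]<.19);q=P[m]
for x in np.arange(.38,.475,.008):
    s=q[(q[:,0]>=x)&(q[:,0]<x+.008)]
    if len(s):print(len(s),s.mean(0).round(4),s[:,1:].min(0).round(3),s[:,1:].max(0).round(3))
m=(P[...,0]>.48)&(P[...,0]<.58)&(P[...,1]>-.18)&(P[...,1]<-.09)&(P[...,2]>.115)&(P[...,2]<.15);q=P[m];c=q.mean(0);print('lid',c.round(3),np.linalg.svd(q-c)[2][2].round(3))
```

```text
10 [ 0.4015 -0.1359  0.1345] [-0.151  0.131] [-0.124  0.138]
30 [ 0.4075 -0.1376  0.1322] [-0.155  0.126] [-0.123  0.137]
21 [ 0.416  -0.1368  0.1304] [-0.153  0.128] [-0.123  0.133]
22 [ 0.4236 -0.137   0.1299] [-0.149  0.127] [-0.125  0.133]
29 [ 0.4321 -0.1363  0.1288] [-0.155  0.124] [-0.123  0.132]
21 [ 0.4403 -0.1337  0.1281] [-0.146  0.123] [-0.122  0.131]
28 [ 0.4484 -0.1328  0.1241] [-0.147  0.11 ] [-0.121  0.131]
25 [ 0.4549 -0.1358  0.123 ] [-0.151  0.111] [-0.124  0.128]
61 [ 0.4648 -0.1223  0.1006] [-0.148  0.051] [-0.097  0.127]
96 [ 0.4715 -0.1139  0.0981] [-0.167  0.051] [-0.09   0.124]
lid [ 0.53  -0.132  0.121] [-0.002 -0.001 -1.   ]
```

View pics/f.png

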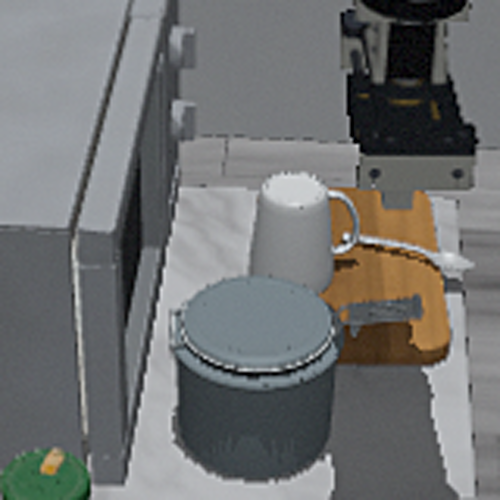

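The lid is shut (flat at z = 0.121). The lever stands out at (380,310) in the crop, and the cloud puts it from x 0.40 to 0.455, y about -0.137. I'll move above it and press.

Emit:
move_arm(rows="0 0 0 0.017 0.002 0.02 0; 0 0 0 0 0 0.03 0; 0 0 0 0 0 0.03 0; 0 0 0 0 0 0.01 0; 0 0 0 0 0 0.006 0; 0 0 0 0 0 0.006 0; 0 0 0 0 0 0.006 0; 0 0 0 0 0 0 0")

```text
t: 8.68
eef_pos: [0.4118, -0.139, 0.1294]
ee_rot: [3.142, -0.0, -3.053]
force: [0.7, 0.7, 1.1]
width: 0.0006
gripper_force: 0.0
```

Emit:
move_arm(rows="0 0 0 0 0 0.005 0; 0 0 0 -0.001 0 0.005 0; 0 0 0 -0.001 0 0.005 0; 0 0 0 -0.001 0 0.005 0; 0 0 0 0 0 0 0")

```text
t: 9.3
eef_pos: [0.4146, -0.1387, 0.1091]
ee_rot: [3.142, -0.001, -3.053]
force: [-1.3, 0.4, 0.6]
width: 0.0008
gripper_force: 0.5
```

Emit:
move_arm(rows="0 0 0 -0.002 0 0.004 0; 0 0 0 -0.002 0 0.004 0; 0 0 0 -0.003 0 0.004 0; 0 0 0 0 0 0 0")

```text
t: 9.8
eef_pos: [0.423, -0.138, 0.0974]
ee_rot: [-3.141, 0.001, -3.053]
force: [-0.9, -1.1, -0.7]
width: 0.0004
gripper_force: 0.0
```

Emit:
move_arm(rows="0 0 0 -0.003 0 0.003 0; 0 0 0 -0.003 0 0.003 0; 0 0 0 0 0 0 0")

```text
t: 10.18
eef_pos: [0.4282, -0.1375, 0.0914]
ee_rot: [-3.142, 0.0, -3.053]
force: [0.6, 0.0, -0.1]
width: 0.0005
gripper_force: 0.0
```

Run:
```python
from h import *
im,d,K,k1,W=grab('side');P=cloud(d,K,k1,W)
cv2.imwrite('pics/g.png',cv2.resize(im[90:220,290:420],(600,600),interpolation=2))
```

```text
(no output)
```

View pics/g.png

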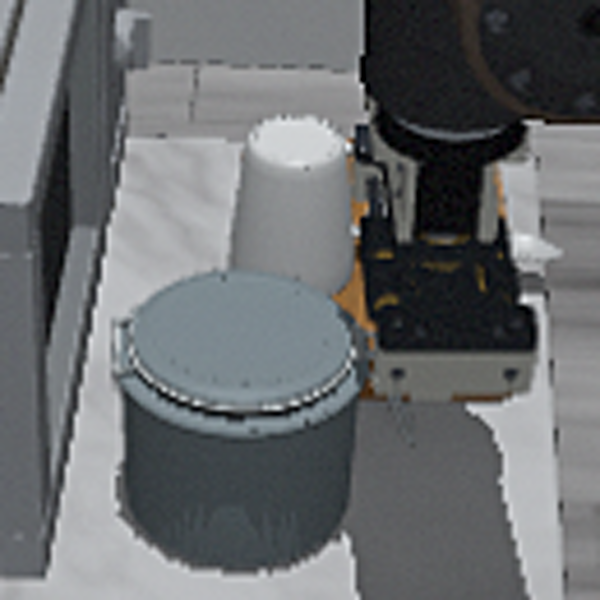

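The lever is visible just under the gripper at (403,420), pointing steeply down but not yet against the jar. I'll continue along the arc.

Emit:
move_arm(rows="0 0 0 -0.002 0 0.003 0; 0 0 0 -0.002 0 0.003 0; 0 0 0 0 0 0 0")

```text
t: 10.6
eef_pos: [0.4318, -0.1372, 0.0853]
ee_rot: [-3.142, -0.0, -3.053]
force: [0.4, 1.2, -0.9]
width: 0.0003
gripper_force: 0.0
```

Emit:
move_arm(rows="0 0 0 -0.002 0 0.003 0; 0 0 0 -0.002 0 0.002 0; 0 0 0 0 0 0 0")

```text
t: 10.98
eef_pos: [0.4339, -0.1372, 0.0803]
ee_rot: [-3.141, -0.004, -3.053]
force: [-6.8, 0.8, 9.2]
width: 0.0008
gripper_force: 4.7
```

Run:
```python
from h import *
im,d,K,k1,W=grab('side');P=cloud(d,K,k1,W)
m=(P[...,0]>.39)&(P[...,0]<.47)&(P[...,1]>-.16)&(P[...,1]<-.1)&(P[...,2]>.02)&(P[...,2]<.128)
for v,u in np.argwhere(m)[::3]:print(v,u,P[v,u].round(3))
cv2.imwrite('pics/h.png',cv2.resize(im[140:210,330:420],(720,560),interpolation=2))
```

```text
160 366 [ 0.469 -0.149  0.115]
163 366 [ 0.469 -0.135  0.116]
165 366 [ 0.469 -0.126  0.117]
166 367 [ 0.466 -0.123  0.116]
167 367 [ 0.466 -0.121  0.114]
168 367 [ 0.466 -0.131  0.104]
170 366 [ 0.468 -0.119  0.106]
171 367 [ 0.466 -0.115  0.107]
173 366 [ 0.468 -0.109  0.105]
174 367 [ 0.465 -0.102  0.108]
177 366 [ 0.467 -0.122  0.082]
178 366 [ 0.467 -0.117  0.083]
180 365 [ 0.469 -0.11   0.082]
180 376 [ 0.442 -0.117  0.078]
180 379 [ 0.434 -0.119  0.077]
180 382 [ 0.427 -0.121  0.076]
181 365 [ 0.469 -0.107  0.081]
181 377 [ 0.438 -0.133  0.062]
182 366 [ 0.466 -0.112  0.075]
182 378 [ 0.436 -0.134  0.058]
183 376 [ 0.441 -0.124  0.063]
183 379 [ 0.433 -0.134  0.055]
184 377 [ 0.438 -0.127  0.057]
185 365 [ 0.468 -0.104  0.071]
185 378 [ 0.436 -0.12   0.06 ]
186 366 [ 0.466 -0.12   0.055]
187 366 [ 0.465 -0.117  0.054]
189 365 [ 0.468 -0.109  0.054]
191 365 [ 0.467 -0.114  0.043]
193 364 [ 0.47  -0.104  0.045]
194 365 [ 0.467 -0.118  0.029]
196 364 [ 0.469 -0.109  0.031]
198 364 [ 0.469 -0.11   0.023]
```

View pics/h.png

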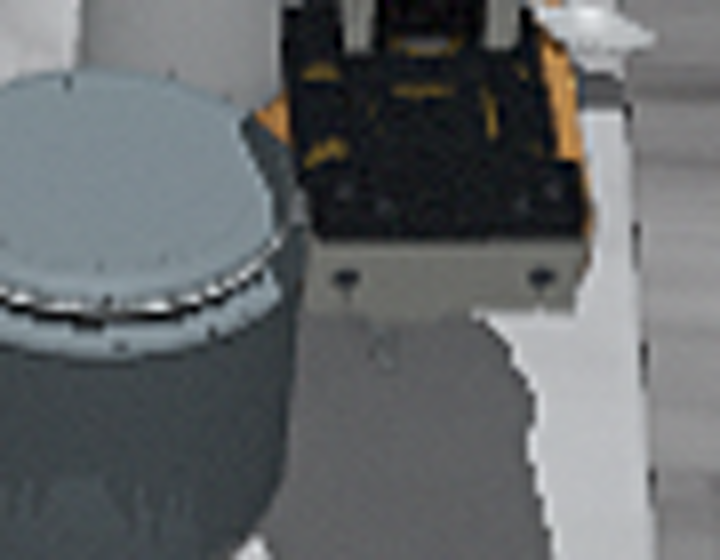

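Emit:
move_arm(rows="0 0 0 -0.002 0 0.001 0; 0 0 0 -0.002 0 0.001 0; 0 0 0 0 0 0 0")

```text
t: 11.4
eef_pos: [0.4349, -0.1372, 0.0781]
ee_rot: [-3.142, -0.009, -3.054]
force: [-15.1, 0.9, 19.4]
width: 0.0003
gripper_force: 10.2
```

The contact is stiff, so it's probably already snapped. I'll back away and measure.

Emit:
move_arm(rows="0 0 0 0.006 0 -0.004 0; 0 0 0 0.02 0 -0.01 0; 0 0 0 0 0 -0.06 0; 0 0 0 0 0 -0.06 0; 0 0 0 0 0 -0.06 0; 0 0 0 0 0 -0.03 0; 0 0 0 0 0 0 0; 0 0 0 0 0 0 0")

```text
t: 12.4
eef_pos: [0.4136, -0.1386, 0.3017]
ee_rot: [3.141, -0.001, -3.053]
force: [0.5, -0.1, -1.1]
width: 0.0005
gripper_force: 0.0
```

Run:
```python
from h import *
im,d,K,k1,W=grab('side');P=cloud(d,K,k1,W)
cv2.imwrite('pics/i.png',cv2.resize(im[130:220,300:420],(800,600),interpolation=2))
m=(P[...,0]>.39)&(P[...,0]<.475)&(P[...,1]>-.165)&(P[...,1]<-.115)&(P[...,2]>.02)&(P[...,2]<.14);q=P[m]
for z in np.arange(.03,.14,.008):
    s=q[(q[:,2]>=z)&(q[:,2]<z+.008)]
    if len(s):print(len(s),s.min(0).round(3),s.max(0).round(3))
m=(P[...,0]>.48)&(P[...,0]<.58)&(P[...,1]>-.18)&(P[...,1]<-.09)&(P[...,2]>.115)&(P[...,2]<.15);q=P[m];c=q.mean(0);print('lid',c.round(4),np.linalg.svd(q-c)[2][2].round(3))
```

```text
2 [ 0.467 -0.119  0.031] [ 0.467 -0.117  0.032]
2 [ 0.465 -0.118  0.049] [ 0.465 -0.118  0.053]
18 [ 0.433 -0.152  0.054] [ 0.466 -0.118  0.062]
8 [ 0.436 -0.145  0.062] [ 0.466 -0.115  0.069]
9 [ 0.439 -0.141  0.07 ] [ 0.444 -0.124  0.078]
14 [ 0.444 -0.147  0.079] [ 0.467 -0.118  0.086]
7 [ 0.445 -0.142  0.089] [ 0.45  -0.123  0.093]
12 [ 0.448 -0.146  0.094] [ 0.458 -0.119  0.102]
33 [ 0.451 -0.165  0.102] [ 0.472 -0.116  0.109]
39 [ 0.456 -0.154  0.11 ] [ 0.474 -0.116  0.118]
10 [ 0.466 -0.151  0.119] [ 0.475 -0.118  0.121]
lid [ 0.5296 -0.1318  0.12  ] [ 0.011  0.001 -1.   ]
```

View pics/i.png

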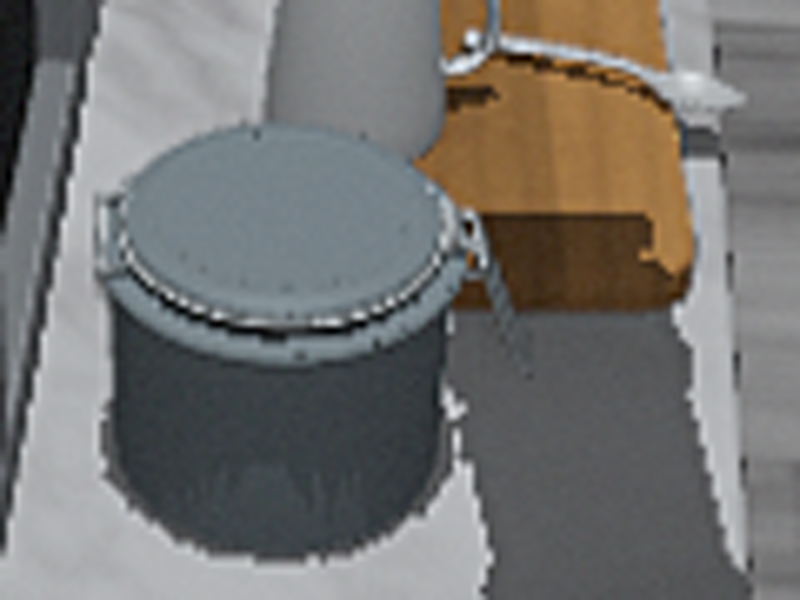

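The lever now hangs at about 70° below the lid, from (480,245) to (530,370) in the crop. The lid has tilted about -0.012 rad, so the clip is snapped and the seal squeezed. Nothing else has moved and the gripper is clear, so I'm handing the job in.

```bash
python3 -c "
from station import arm
print(arm.job_done())"
```

```text
the job is handed in; nothing more can be done
None
```

The open jar's lid is shut and its clip looks snapped home: the lever hangs about 70° below the lid and the lid tilts about -0.012 rad. The job is handed in, with no result reported back.

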